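# Lay out the graduated drawer knobs on their drawer fronts

### The arm

A 7-joint arm with a two-finger parallel gripper is mounted at the origin on the work surface. World frame = base frame: x ahead of the robot, y to its left, z up, the work surface at z = 0. Lengths are in m, angles in rad, forces in N, time in s.
With the tool pointing down it reaches from about 0.4 to 0.875 m from the base axis. Payload 6.5 kg.
Tool frame: the origin (TCP) lies midway between the tips of the shut fingers; the grasp point (between the pads) lies r.grasp_offset behind it (r.grasp_offset is the distance from the TCP to the grasp point, in m); z points along the fingers, x is the direction in which the jaws open and shut, and the axes are right-handed (so a half turn about z gives the same grasp; the last joint's range is limited). The gripper opens to 88 mm and grips with 3 to 60 N. Pads are 18 mm wide; open, the fingers measure 123 mm over their backs; the gripper's body (75 mm by 187 mm) begins 45 mm behind the grasp point.
Start: joints at [-1.177, 0.536, -0.004, 1.538, 0.003, 1.067, -0.071], TCP at [0.288, 0.582, 0.239] pointing down, gripper open.
Joint ranges: [-2.7, 2.7], [-0.37, 2.16], [-1.27, 1.26], [0.24, 2.4], [-1.31, 4.45], [0.19, 1.91], [-2.76, 2.76]. Speed limits (rad/s): [2.39, 2.39, 3.14, 3.14, 3.14, 3.14, 3.14].

### API

Orientations are given as [roll, pitch, yaw] about the fixed x, y, z axes, in that order (R = Rz(yaw) Ry(pitch) Rx(roll)).
In Python, from cell import r gives the robot as it stands.
- The arm moves only by the shell command python3 -m inch 'ROWS' [FORCE]. ROWS is JSON, a list of rows, each an object with "delta_rot": the turn, a rotation vector about the tool's x, y, z in degrees, a list of three; "offset": the shift along the tool's x, y, z in cm, a list of three; "gripper": the opening, from 0 (shut) to 1 (fully open). A call has 1 to 10 rows; each row shifts and turns the commanded pose from where the row before left it, along the tool's axes as they then stand; what a row does not reach is not made up. A row lasts 1/8 s, in which the tool goes at most 62.5 mm and 10.7 degrees, less where a joint would pass 70% of its speed; a pose out of reach is approached as far as the arm can. A call is refused whole if a number of a shift passes 6.25 or a number of a turn 10.7, either way. A call with a gripper value outside its range is refused whole. The fingers move at their own pace and stop on an object; FORCE is the grip in N (left out, the last holds). Time passes only in rows, so rows that do not move let the fingers close. It gives the time, the measured TCP pose, the force and the opening at its end, in the units of the state.
- r.sense(): the state, without advancing time (a new reading comes with each control period).
- r.snapshot(name): name is "side" or "top" or "wrist"; returns a dict with "pixels" (480x640x3 uint8, red, green, blue), "fovy" (degrees; the focal length in pixels is half the picture's height over the tangent of half this angle, whatever the lens; pixels are square), "cx", "cy" (the principal point, pixels), "R" (3x3) and "t" (3): a world point X has camera coordinates R X + t. Camera axes: x right, y down, z forward; pixel columns grow to the right and rows downward; lengths in m; the calibration is good to about 2 mm. A picture is of the moment at which its call begins. There is no depth.
- r.hand_in(): hands the job in, once; it reports no verdict.
Trained networks look in a picture, given as the dict that the camera call returned (one of the last four; its "shot" number tells which), for a name from the list of things; names that differ only in an ending like _2 or _b are one class to them, and where a whole thing is asked for, a point or a joint stands for the part that bears it (a point fixed in the world has none). Each returns a list of dicts, best first, with "score" (0 to 1); they miss things now and then, are a little off and sometimes report something else, mostly with a low value. They report only what shows in the picture. A call takes as long as a camera call. They do not tell look-alikes from the thing itself.
- r.spot_in(picture, label): "extent" ([left, top, right, bottom] in pixels, round what is visible of it).
- r.outline_of(picture, label): "region" (480x640 bool, what is visible of it) and "extent" ([left, top, right, bottom] in pixels, round what is visible of it).
- r.mark_of(picture, label): "uv" ([column, row] in pixels: a listed point, or the origin of a listed thing).
The state is a dict: "time": time; "q": joint angles; "joint_vel": joint speeds; "effort": joint torques, N m; "ee_pos": TCP position; "ee_rot": TCP orientation; "wrist_force": force on the tool from outside, world axes, zero at the start; "ft_torque": the same for the moment, N m; "finger_gap": finger opening in m.
Only numpy, scipy, OpenCV 4.12 (cv2) and the standard library are available. Lean on these libraries where they do the work, as an engineer would, in place of code of your own. Each camera call takes 0.05 s, during which the arm holds its last target. There are 200 camera calls.

### The job

Four turned knobs and the four drawer fronts of a small chest lie mixed up on the workbench: stand each knob upright on the chalk cross of its own front, centred, the smallest knob on the shallowest front, the next size on the next, and so on up to the largest knob on the deepest front. Leave the bun foot with the bolt and the square-based finial where they are.

Things in the scene. Friction and masses are not known exactly. Their poses are not given: they have to be found in the camera images.
- knob_a: the smallest of four loose turned drawer knobs of pale plain wood, mushroom-shaped and standing upright: 24 mm across the round head, 30 mm tall; the head's upright side, where to grip it, is centred 21 mm above the foot and is 10 mm high; below it a narrower neck and a flat round foot 18 mm across. Origin: centre of the foot's underside; z up along the knob
- knob_b: the second smallest of four loose turned drawer knobs of pale plain wood, mushroom-shaped and standing upright: 35 mm across the round head, 36 mm tall; the head's upright side, where to grip it, is centred 25 mm above the foot and is 12 mm high; below it a narrower neck and a flat round foot 27 mm across. Origin: centre of the foot's underside; z up along the knob
- knob_c: the second largest of four loose turned drawer knobs of pale plain wood, mushroom-shaped and standing upright: 46 mm across the round head, 42 mm tall; the head's upright side, where to grip it, is centred 29 mm above the foot and is 13 mm high; below it a narrower neck and a flat round foot 35 mm across. Origin: centre of the foot's underside; z up along the knob
- knob_d: the largest of four loose turned drawer knobs of pale plain wood, mushroom-shaped and standing upright: 57 mm across the round head, 48 mm tall; the head's upright side, where to grip it, is centred 34 mm above the foot and is 15 mm high; below it a narrower neck and a flat round foot 43 mm across. Origin: centre of the foot's underside; z up along the knob
- front_a: the shallowest of four dark wooden drawer fronts lying flat and fixed on the bench, all 110 mm long and 14 mm thick: this one is 44 mm across its other side. A pale chalk cross (26 mm arms) marks the middle of its top face. Origin: centre of its underside, so the cross is 14 mm above it; x along the side that differs, y along the 110 mm side, z up
- front_b: the second shallowest of four dark wooden drawer fronts lying flat and fixed on the bench, all 110 mm long and 14 mm thick: this one is 61 mm across its other side. A pale chalk cross (26 mm arms) marks the middle of its top face. Origin: centre of its underside, so the cross is 14 mm above it; x along the side that differs, y along the 110 mm side, z up
- front_c: the second deepest of four dark wooden drawer fronts lying flat and fixed on the bench, all 110 mm long and 14 mm thick: this one is 78 mm across its other side. A pale chalk cross (26 mm arms) marks the middle of its top face. Origin: centre of its underside, so the cross is 14 mm above it; x along the side that differs, y along the 110 mm side, z up
- front_d: the deepest of four dark wooden drawer fronts lying flat and fixed on the bench, all 110 mm long and 14 mm thick: this one is 95 mm across its other side. A pale chalk cross (26 mm arms) marks the middle of its top face. Origin: centre of its underside, so the cross is 14 mm above it; x along the side that differs, y along the 110 mm side, z up
- bun_foot: not a knob, to be left alone: loose squat round furniture foot of the same pale wood, 62 mm across, 30 mm thick, with a steel bolt (10 mm across, 22 mm long) standing up from its flat top. Origin: centre of its underside; z up
- finial: not a knob, to be left alone: loose small finial of the same pale wood, a pointed spire on a 42 mm square block, 64 mm tall overall. Origin: centre of its underside; z up
Mind the look-alikes: they are no part of the job. Leave any blue or purple look-alike of the front_c alone. Leave any green look-alike of the knob_c alone.

How it is judged:
By the outcome, as a careful person would: the job done as asked, in the order asked, and still so for the second after the job is handed in, with the robot touching nothing.
It also fails if it takes over 112 s, if anything falls off the work surface, if the arm or the gripper's body presses on something with over 40 N, if the wrist force passes 120 N, or if a joint passes its speed limit or range.

## Working session

There is one attempt and no reset: what is moved stays moved. The work goes in short steps, Python scripts to look and compute and a shell command to move; the robot and the scene stay as the last step left them, time stands still between calls to the robot, and variables do not carry over. Pictures are saved under pics/ and viewed, about 12 in all and at most 16, crops included, and the job is handed in when it is done.

```bash
ls; mkdir -p pics; python3 - <<'E'
from cell import r
import cv2,numpy as np
s=r.sense();print(s['time'],s['ee_pos'],s['ee_rot'],s['finger_gap'],r.grasp_offset)
for n in ['top','side']:
    p=r.snapshot(n);cv2.imwrite(f'pics/{n}0.png',p['pixels'][:,:,::-1]);print(n,p['fovy'],p['cx'],p['cy'],p['R'],p['t'])
    for l in ['knob_a','front_a','bun_foot','finial']:
        for d in r.spot_in(p,l): print(l,round(d['score'],2),np.round(d['extent']))
E
```

```text
pics
0.0 [0.28821488 0.58194827 0.23784672] [3.14143407e+00 1.69306988e-03 1.11108748e+00] 0.08808759849131406 0.0187
top 56.172197602854375 318.3888213080264 241.52282794367693 [[-0.01097481 -0.99993622  0.00266622]
 [-0.98784248  0.0104285  -0.15510794]
 [ 0.15507024 -0.00433608 -0.98789393]] [-0.05704518  0.4566636   0.97639608]
knob_a 0.89 [441. 232. 461. 258.]
knob_a 0.66 [474. 254. 501. 271.]
knob_a 0.59 [280. 238. 303. 261.]
knob_a 0.47 [208. 242. 222. 254.]
front_a 0.9 [115. 240. 161. 274.]
front_a 0.88 [341. 166. 388. 194.]
front_a 0.88 [410. 274. 467. 325.]
front_a 0.85 [490. 305. 540. 346.]
front_a 0.81 [336. 224. 394. 279.]
front_a 0.57 [417. 160. 470. 199.]
bun_foot 0.86 [201. 165. 232. 192.]
finial 0.94 [130. 180. 152. 200.]
side 54.52476843743532 317.3311348422066 238.09081814768328 [[ 0.78677121 -0.61707887 -0.01430851]
 [-0.41163793 -0.50727989 -0.75711381]
 [ 0.45994051  0.60156527 -0.65312629]] [-0.37737444  0.1929913   1.14435425]
knob_a 0.74 [388. 300. 409. 321.]
knob_a 0.74 [317. 253. 369. 296.]
knob_a 0.72 [299. 224. 319. 248.]
knob_a 0.67 [272. 202. 280. 216.]
knob_a 0.58 [402. 329. 423. 356.]
knob_a 0.4 [347. 209. 352. 220.]
front_a 0.97 [315. 255. 369. 295.]
front_a 0.86 [221. 177. 258. 197.]
front_a 0.83 [354. 373. 419. 435.]
front_a 0.7 [324. 311. 380. 359.]
front_a 0.67 [419. 267. 467. 305.]
front_a 0.66 [378. 233. 408. 261.]
bun_foot 0.73 [415. 266. 469. 311.]
bun_foot 0.69 [306. 182. 325. 200.]
finial 0.76 [273. 156. 289. 176.]
```

```bash
python3 - <<'E'
import cv2
a=cv2.imread('pics/top0.png')[130:380,80:580];cv2.imwrite('pics/topc.png',cv2.resize(a,(800,400),interpolation=cv2.INTER_CUBIC))
E
```

```text
(no output)
```

View pics/topc.png

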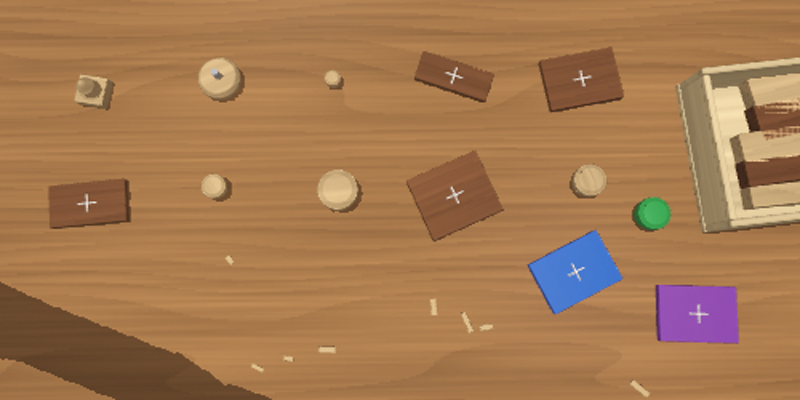

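View pics/side0.png

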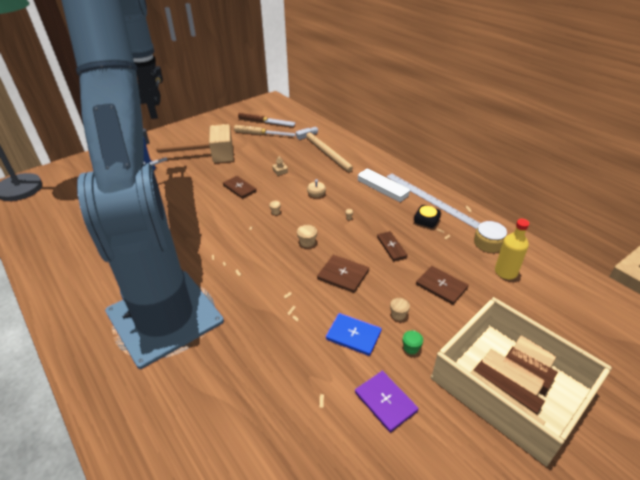

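The top crop shows four pale knobs at about (333,78), (214,186), (588,180) and (338,190). The four dark fronts are at (454,75), (87,203), (582,78) and (455,195). The bun foot with its bolt is at (220,78) and the finial at (93,92). The blue and purple fronts and the green knob are look-alikes. Next I'll measure positions and sizes.

```bash
cat > h.py <<'E'
import numpy as np,cv2
from cell import r
def ray(p,u,v,z):
    f=240/np.tan(np.radians(p['fovy']/2)); R=np.array(p['R']);t=np.array(p['t'])
    d=R.T@np.array([(u-p['cx'])/f,(v-p['cy'])/f,1.]); c=-R.T@t
    return (c+d*(z-c[2])/d[2])
def proj(p,X):
    f=240/np.tan(np.radians(p['fovy']/2)); c=np.array(p['R'])@X+np.array(p['t'])
    return np.array([f*c[0]/c[2]+p['cx'],f*c[1]/c[2]+p['cy']])
def cross(p,u,v,w=14):
    # centroid of pale pixels near u,v
    u,v=int(round(u)),int(round(v)); I=p['pixels'].astype(float)[v-w:v+w+1,u-w:u+w+1].min(2)
    g=np.clip(I-(I.max()+np.median(I))/2,0,None); yy,xx=np.mgrid[v-w:v+w+1,u-w:u+w+1]
    return (g*xx).sum()/g.sum(),(g*yy).sum()/g.sum()
E
python3 - <<'E'
from h import *
p=r.snapshot('top')
for l in ['front_a','knob_a']:
  for d in r.outline_of(p,l):
    m=d['region'].astype(np.uint8); c=max(cv2.findContours(m,0,1)[0],key=len)[:,0]
    z=.014 if l[0]=='f' else .025
    W=np.array([ray(p,u,v,z)[:2] for u,v in c],np.float32)
    (x,y),wh,a=cv2.minAreaRect(W)
    e=(c.min(0)+c.max(0))/2
    print(l,round(d['score'],2),e,np.round([x,y],3),np.round(np.array(wh)*1000),round(a), np.round(p['pixels'][int(e[1]),int(e[0])]))
    if l[0]=='f':
        u,v=cross(p,*e,w=8); print('   cross',u,v,np.round(ray(p,u,v,.014),4))
E
```

```text
front_a 0.9 [515.5 326.5] [ 0.263 -0.499] [118.  81.] 89 [211 200 203]
   cross 516.9309262166405 325.4191522762951 [ 0.2648 -0.504   0.014 ]
front_a 0.86 [363.5 177.5] [ 0.611 -0.17 ] [109.  47.] 70 [216 208 200]
   cross 363.40562613430126 176.64791288566244 [ 0.6128 -0.1697  0.014 ]
front_a 0.85 [443.  179.5] [ 0.605 -0.357] [ 80. 114.] 11 [217 205 193]
   cross 443.64060913705583 178.53197969543146 [ 0.6063 -0.3584  0.014 ]
front_a 0.8 [135. 257.] [0.429 0.358] [ 62. 114.] 5 [166 141 122]
   cross 134.15626511852926 256.5292694726657 [0.4292 0.3592 0.014 ]
front_a 0.66 [217.  178.5] [0.612 0.175] [62. 61.] 1 [111 101  95]
   cross 213.4248366013072 174.12745098039215 [0.6226 0.1832 0.014 ]
front_a 0.64 [439. 300.] [ 0.325 -0.333] [ 79. 111.] 25 [177 180 189]
   cross 440.00518134715026 298.89248704663214 [ 0.3255 -0.3349  0.014 ]
front_a 0.63 [363.5 251. ] [ 0.435 -0.166] [ 97. 111.] 24 [208 199 189]
   cross 363.8066774367259 251.28540656973612 [ 0.4357 -0.1659  0.014 ]
knob_a 0.86 [448.  242.5] [ 0.452 -0.357] [46. 44.] 89 [210 179 130]
knob_a 0.85 [291.  248.5] [ 0.443 -0.   ] [57. 55.] 45 [220 188 138]
knob_a 0.62 [213.5 246. ] [0.45  0.176] [35. 32.] 89 [221 189 139]
knob_a 0.59 [487.5 263.5] [ 0.404 -0.444] [47. 44.] 86 [ 71 178  96]
knob_a 0.57 [287.5 179. ] [0.606 0.008] [21. 24.] 90 [215 183 134]
```

Sizes and colours identify everything. The fronts are a (0.613,-0.170), b (0.429,0.359), c (0.606,-0.358) and d (0.436,-0.166). The knobs are a (0.606,0.008), b (0.450,0.176), c (0.452,-0.357) and d (0.443,0.000). First I'll turn the tool to yaw 0, then go to knob a.

```bash
python3 -m inch '[{"delta_rot":[0,0,10.6],"offset":[0,0,0],"gripper":1},{"delta_rot":[0,0,10.6],"offset":[0,0,0],"gripper":1},{"delta_rot":[0,0,10.6],"offset":[0,0,0],"gripper":1},{"delta_rot":[0,0,10.6],"offset":[0,0,0],"gripper":1},{"delta_rot":[0,0,10.6],"offset":[0,0,0],"gripper":1},{"delta_rot":[0,0,10.6],"offset":[0,0,0],"gripper":1},{"delta_rot":[0,0,0],"offset":[0,0,0],"gripper":1},{"delta_rot":[0,0,0],"offset":[1.5,3,0.5],"gripper":1},{"delta_rot":[0,0,0],"offset":[2,4,0.5],"gripper":1}]'
python3 -m inch '[{"delta_rot":[0,0,0],"offset":[2.3,4.2,0.7],"gripper":1},{"delta_rot":[0,0,0],"offset":[2.3,4.2,0.7],"gripper":1},{"delta_rot":[0,0,0],"offset":[2.3,4.2,0.7],"gripper":1},{"delta_rot":[0,0,0],"offset":[2.3,4.2,0.7],"gripper":1},{"delta_rot":[0,0,0],"offset":[2.3,4.2,0.7],"gripper":1},{"delta_rot":[0,0,0],"offset":[2.3,4.2,0.7],"gripper":1},{"delta_rot":[0,0,0],"offset":[2.3,4.2,0.7],"gripper":1},{"delta_rot":[0,0,0],"offset":[2.3,4.2,0.7],"gripper":1},{"delta_rot":[0,0,0],"offset":[2.3,4.2,0.7],"gripper":1},{"delta_rot":[0,0,0],"offset":[2.3,4.2,0.7],"gripper":1}]'
```

```text
time: 1.78
ee_pos: [0.3231, 0.5127, 0.2285]
ee_rot: [-3.141, -0.0, 0.008]
wrist_force: [0.4, -0.1, 1.0]
finger_gap: 0.0881
time: 3.02
ee_pos: [0.5547, 0.0916, 0.1587]
ee_rot: [-3.141, -0.0, 0.006]
wrist_force: [0.8, 0.1, -0.1]
finger_gap: 0.0881
```

```bash
python3 -m inch '[{"delta_rot":[0,0,0],"offset":[1.7,2.8,1],"gripper":1},{"delta_rot":[0,0,0],"offset":[1.7,2.8,1],"gripper":1},{"delta_rot":[0,0,0],"offset":[1.7,2.8,1],"gripper":1},{"delta_rot":[0,0,0],"offset":[0,0,0],"gripper":1},{"delta_rot":[0,0,0],"offset":[0,0,0],"gripper":1}]'
cat >> h.py <<'E'
def wknob(z,name=None,label='knob_a'):
    """knob centre(s) seen by wrist: outline circle -> ray at head height z"""
    p=r.snapshot('wrist'); s=r.sense()
    if name: cv2.imwrite('pics/'+name,p['pixels'][:,:,::-1])
    for d in r.outline_of(p,label):
        c=max(cv2.findContours(d['region'].astype(np.uint8),0,1)[0],key=len)
        W=np.array([ray(p,u,v,z)[:2] for u,v in c[:,0]],np.float32)
        (x,y),R=cv2.minEnclosingCircle(W); q=cv2.minAreaRect(W)
        print(label,round(d['score'],2),np.round(d['extent']),'xy',np.round([x,y],4),'diam',round(2000*R,1),'rect',np.round(q[0],4),np.round(np.array(q[1])*1000,1),'off tool cm',np.round([(x-s['ee_pos'][0])*100,-(y-s['ee_pos'][1])*100],2))
    print('cam',np.round(-np.array(p['R']).T@p['t'],3),'ee',s['ee_pos'])
    return p
E
python3 -c "
from h import *
wknob(.021,'w1.png')"
```

```text
time: 3.65
ee_pos: [0.6048, 0.0097, 0.1287]
ee_rot: [-3.141, 0.0, 0.004]
wrist_force: [-0.1, 0.8, 0.2]
finger_gap: 0.0882
knob_a 0.73 [309. 219. 340. 253.] xy [0.6081 0.0095] diam 27.2 rect [0.6081 0.0087] [24.6 24.5] off tool cm [0.33 0.08]
knob_a 0.66 [ 45. 211. 144. 294.] xy [ 0.4362 -0.0011] diam 79.9 rect [ 0.4368 -0.0027] [79.6 60.7] off tool cm [-16.86   1.14]
knob_a 0.6 [ 54.   0. 108.  11.] xy [0.4564 0.1627] diam 28.7 rect [0.4564 0.1608] [28.6  4.3] off tool cm [-14.84 -15.24]
cam [0.605 0.086 0.275] ee [0.604818   0.01029806 0.12892423]
```

View pics/w1.png

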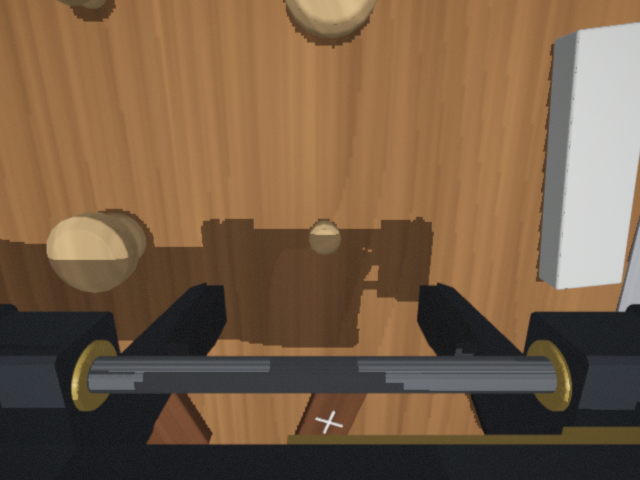

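The knob is at pixel (324,237) and front a's cross at (329,423). The wrist and top cameras agree within 2 mm. Descending and gripping.

```bash
python3 -m inch '[{"delta_rot":[0,0,0],"offset":[0.3,0.15,3],"gripper":1},{"delta_rot":[0,0,0],"offset":[0,0,3.5],"gripper":1},{"delta_rot":[0,0,0],"offset":[0,0,3.5],"gripper":1},{"delta_rot":[0,0,0],"offset":[0,0,1.5],"gripper":0.8},{"delta_rot":[0,0,0],"offset":[0,0,1],"gripper":0.6},{"delta_rot":[0,0,0],"offset":[0,0,0],"gripper":0.45},{"delta_rot":[0,0,0],"offset":[0,0,0],"gripper":0.35},{"delta_rot":[0,0,0],"offset":[0,0,0],"gripper":0.2},{"delta_rot":[0,0,0],"offset":[0,0,0],"gripper":0.1},{"delta_rot":[0,0,0],"offset":[0,0,0],"gripper":0.1}]' 10
python3 -m inch '[{"delta_rot":[0,0,0],"offset":[0,0,0],"gripper":0.1},{"delta_rot":[0,0,0],"offset":[0,0,0],"gripper":0.1}]'
```

```text
time: 5.0
ee_pos: [0.6082, 0.0073, 0.004]
ee_rot: [-3.142, -0.0, 0.001]
wrist_force: [-0.4, 1.0, 2.8]
finger_gap: 0.0228
time: 5.25
ee_pos: [0.6082, 0.0073, 0.004]
ee_rot: [-3.142, -0.0, 0.001]
wrist_force: [-0.9, 0.6, 4.2]
finger_gap: 0.0225
```

```bash
python3 -m inch '[{"delta_rot":[0,0,0],"offset":[0,0,-1],"gripper":0.1},{"delta_rot":[0,0,0],"offset":[0,0,-3],"gripper":0.1},{"delta_rot":[0,0,0],"offset":[0,1.5,-2],"gripper":0.1},{"delta_rot":[0,0,0],"offset":[0.1,3,0],"gripper":0.1},{"delta_rot":[0,0,0],"offset":[0.1,4,0],"gripper":0.1},{"delta_rot":[0,0,0],"offset":[0.1,4,0],"gripper":0.1},{"delta_rot":[0,0,0],"offset":[0.1,3.2,0],"gripper":0.1},{"delta_rot":[0,0,0],"offset":[0.1,2,0],"gripper":0.1},{"delta_rot":[0,0,0],"offset":[0,0,0],"gripper":0.1},{"delta_rot":[0,0,0],"offset":[0,0,0],"gripper":0.1}]'
python3 - <<'E'
from h import *
p=wknob(.085-.004,'w2.png')
E
```

```text
time: 6.5
ee_pos: [0.6134, -0.1678, 0.0636]
ee_rot: [-3.14, 0.0, 0.003]
wrist_force: [-0.3, -0.1, 0.7]
finger_gap: 0.0228
knob_a 0.75 [292. 279. 350. 350.] xy [ 0.6153 -0.1644] diam 32.8 rect [ 0.6149 -0.1643] [32.4 23.9] off tool cm [ 0.19 -0.31]
cam [ 0.614 -0.091  0.21 ] ee [ 0.61344569 -0.16749449  0.06360353]
```

View pics/w2.png

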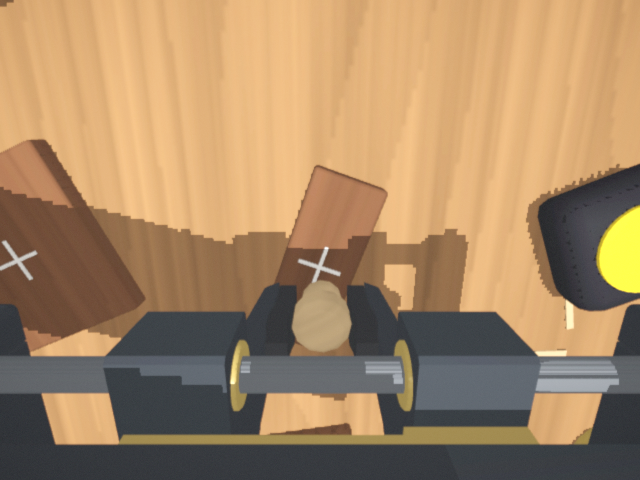

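The cross of front a is at (320,266), with the held knob in front of it at (321,320). I'll compute the cross position and the knob's place in the hand.

```bash
cat >> h.py <<'E'
def place(D,H,zc,crossest,znow_off):
    """in-hand knob vs cross, wrist view. D head dia, H height, zc head centre; znow_off = ee z - knob foot z"""
    p=r.snapshot('wrist'); s=r.sense(); e=np.array(s['ee_pos']); z0=e[2]-znow_off
    uv=cross(p,*proj(p,np.array([*crossest,.014])),w=22); X=ray(p,*uv,.014)
    print('cross px',np.round(uv,1),'xy',np.round(X[:2],4))
    for d in r.outline_of(p,'knob_a'):
        x0,y0,x1,y1=d['extent']
        if abs((x0+x1)/2-320)>60 or y1<300: continue
        # predicted silhouette bottom/width for knob centred at e + dy
        th=np.linspace(0,6.28,60)
        for dy in (-.003,0,.003):
            P=np.array([proj(p,np.array([e[0]+D/2*np.cos(t),e[1]+dy+D/2*np.sin(t),z0+z])) for t in th for z in (zc-.005,zc+.005)])
            print('dy',dy,'pred L,R,bottom',np.round([P[:,0].min(),P[:,0].max(),P[:,1].max()],1))
        print('seen',np.round([x0,x1,y1],1),round(d['score'],2))
    print('cross-ee tool cm',np.round([(X[0]-e[0])*100,-(X[1]-e[1])*100],2),'ee',np.round(e,4))
    return p
E
python3 - <<'E'
from h import *
place(.024,.03,.021,(.6128,-.1697),.004)
E
```

```text
cross px [319.5 265.9] xy [ 0.6133 -0.1678]
dy -0.003 pred L,R,bottom [289.1 349.  364. ]
dy 0 pred L,R,bottom [288.9 349.2 357.7]
dy 0.003 pred L,R,bottom [288.8 349.4 351.4]
seen [291.8 353.  349.1] 0.7
cross-ee tool cm [-0.01 -0.  ] ee [ 0.6134 -0.1678  0.0636]
```

The wrist view put the knob 1.5 mm toward +y of the tool at the grasp, and the silhouette points the same way. I'll shift 0.15 cm and lower.

```bash
python3 -m inch '[{"delta_rot":[0,0,0],"offset":[0,0.15,1],"gripper":0.1},{"delta_rot":[0,0,0],"offset":[0,0,1.5],"gripper":0.1},{"delta_rot":[0,0,0],"offset":[0,0,1.5],"gripper":0.1},{"delta_rot":[0,0,0],"offset":[0,0,0.45],"gripper":0.1},{"delta_rot":[0,0,0],"offset":[0,0,0.1],"gripper":0.1},{"delta_rot":[0,0,0],"offset":[0,0,0],"gripper":0.1},{"delta_rot":[0,0,0],"offset":[0,0,0],"gripper":0.1}]'
python3 -m inch '[{"delta_rot":[0,0,0],"offset":[0,0,0],"gripper":0.35},{"delta_rot":[0,0,0],"offset":[0,0,0],"gripper":0.5},{"delta_rot":[0,0,0],"offset":[0,0,0],"gripper":0.6},{"delta_rot":[0,0,0],"offset":[0,0,-2],"gripper":0.6},{"delta_rot":[0,0,0],"offset":[0,0,-3],"gripper":1},{"delta_rot":[0,0,0],"offset":[0,0,-3],"gripper":1},{"delta_rot":[0,0,0],"offset":[0,-1,-3],"gripper":1},{"delta_rot":[0,0,0],"offset":[0,0,0],"gripper":1},{"delta_rot":[0,0,0],"offset":[0,0,0],"gripper":1}]'
python3 - <<'E'
from h import *
p=wknob(.035,'w3.png'); e=r.sense()['ee_pos']
# compare front rectangle centre
for d in r.outline_of(p,'front_a'):
    c=max(cv2.findContours(d['region'].astype(np.uint8),0,1)[0],key=len)
    q=cv2.minAreaRect(np.array([ray(p,u,v,.014)[:2] for u,v in c[:,0]],np.float32));print(np.round(q[0],4),np.round(np.array(q[1])*1000),d['score'])
E
```

```text
time: 7.58
ee_pos: [0.6134, -0.1713, 0.0182]
ee_rot: [3.141, -0.0, 0.001]
wrist_force: [-0.1, -0.2, 0.1]
finger_gap: 0.0227
time: 8.7
ee_pos: [0.613, -0.1613, 0.1284]
ee_rot: [3.141, -0.0, 0.001]
wrist_force: [-1.0, -0.5, 0.4]
finger_gap: 0.0883
knob_a 0.81 [151. 412. 169. 443.] xy [ 0.4754 -0.3263] diam 35.5 rect [ 0.4785 -0.3276] [35.2 13.2] off tool cm [-13.71  16.5 ]
knob_a 0.69 [ 0.  0. 96. 33.] xy [ 0.4525 -0.0165] diam 59.4 rect [ 0.4525 -0.0202] [58.5 16.1] off tool cm [-16.01 -14.48]
knob_a 0.66 [304. 234. 337. 269.] xy [ 0.6137 -0.1686] diam 28.1 rect [ 0.6143 -0.1693] [25.7 25. ] off tool cm [0.12 0.73]
knob_a 0.16 [  0. 144. 180. 312.] xy [ 0.4541 -0.1556] diam 130.8 rect [ 0.4535 -0.1571] [ 92.7 100.4] off tool cm [-15.85  -0.58]
cam [ 0.614 -0.084  0.274] ee [ 0.61255126 -0.16134625  0.12779986]
[ 0.6132 -0.1679] [111.  45.] 0.89
[ 0.439  -0.1637] [101. 109.] 0.84
[ 0.6027 -0.3318] [79. 58.] 0.62
```

View pics/w3.png

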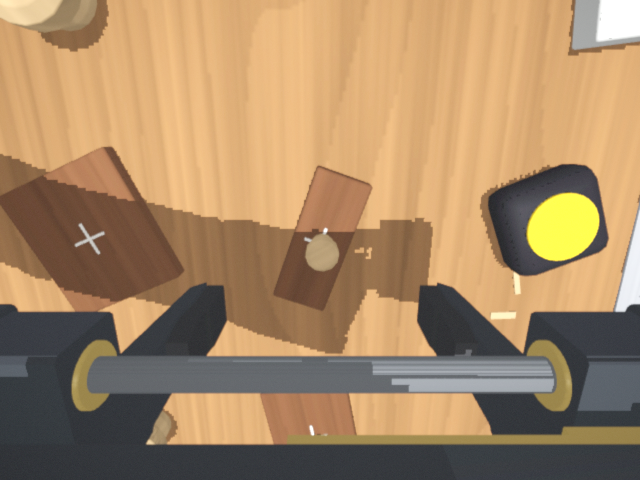

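Knob a stands upright at (322,252) on its front. It measures (0.614,-0.169) against the cross at (0.613,-0.168), so about 1.5 mm off, which is fine. Next is knob b.

```bash
python3 -m inch '[{"delta_rot":[0,0,0],"offset":[-1.3,-2.7,0],"gripper":1},{"delta_rot":[0,0,0],"offset":[-2,-4.2,0],"gripper":1},{"delta_rot":[0,0,0],"offset":[-2.5,-5,0],"gripper":1},{"delta_rot":[0,0,0],"offset":[-2.5,-5,0],"gripper":1},{"delta_rot":[0,0,0],"offset":[-2.5,-5,0],"gripper":1},{"delta_rot":[0,0,0],"offset":[-2.3,-5,0],"gripper":1},{"delta_rot":[0,0,0],"offset":[-2,-4.2,0],"gripper":1},{"delta_rot":[0,0,0],"offset":[-1.2,-2.7,0],"gripper":1},{"delta_rot":[0,0,0],"offset":[0,0,0],"gripper":1},{"delta_rot":[0,0,0],"offset":[0,0,0],"gripper":1}]'
python3 - <<'E'
from h import *
wknob(.025)
E
```

```text
time: 10.1
ee_pos: [0.4502, 0.1753, 0.128]
ee_rot: [3.141, 0.0, -0.0]
wrist_force: [-1.1, -0.3, -0.2]
finger_gap: 0.0879
knob_a 0.73 [295. 215. 345. 263.] xy [0.4501 0.1769] diam 37.7 rect [0.45   0.1765] [35.9 36. ] off tool cm [-0.03 -0.18]
knob_a 0.73 [276. 393. 342. 445.] xy [0.4378 0.0082] diam 70.3 rect [0.4372 0.013 ] [61.2 49.7] off tool cm [-1.26 16.69]
cam [0.451 0.252 0.274] ee [0.45040312 0.17506385 0.12805364]
```

```bash
python3 -m inch '[{"delta_rot":[0,0,0],"offset":[0,-0.15,3],"gripper":1},{"delta_rot":[0,0,0],"offset":[0,0,3.5],"gripper":1},{"delta_rot":[0,0,0],"offset":[0,0,3.5],"gripper":1},{"delta_rot":[0,0,0],"offset":[0,0,1.5],"gripper":0.8},{"delta_rot":[0,0,0],"offset":[0,0,0.65],"gripper":0.7},{"delta_rot":[0,0,0],"offset":[0,0,0],"gripper":0.55},{"delta_rot":[0,0,0],"offset":[0,0,0],"gripper":0.45},{"delta_rot":[0,0,0],"offset":[0,0,0],"gripper":0.35},{"delta_rot":[0,0,0],"offset":[0,0,0],"gripper":0.25},{"delta_rot":[0,0,0],"offset":[0,0,0],"gripper":0.25}]' 10
python3 -m inch '[{"delta_rot":[0,0,0],"offset":[0,0,0],"gripper":0.25},{"delta_rot":[0,0,0],"offset":[0,0,0],"gripper":0.25}]'
```

```text
time: 11.45
ee_pos: [0.4502, 0.1784, 0.0072]
ee_rot: [-3.141, -0.001, 0.001]
wrist_force: [-0.9, 0.8, 7.7]
finger_gap: 0.0339
time: 11.7
ee_pos: [0.4502, 0.1784, 0.0072]
ee_rot: [-3.141, -0.001, 0.001]
wrist_force: [-0.5, 1.3, 6.6]
finger_gap: 0.0337
```

```bash
python3 -m inch '[{"delta_rot":[0,0,0],"offset":[0,0,-1],"gripper":0.25},{"delta_rot":[0,0,0],"offset":[0,0,-3],"gripper":0.25},{"delta_rot":[0,0,0],"offset":[-0.2,-1.5,-2],"gripper":0.25},{"delta_rot":[0,0,0],"offset":[-0.4,-3,0],"gripper":0.25},{"delta_rot":[0,0,0],"offset":[-0.4,-4,0],"gripper":0.25},{"delta_rot":[0,0,0],"offset":[-0.4,-4,0],"gripper":0.25},{"delta_rot":[0,0,0],"offset":[-0.4,-3.5,0],"gripper":0.25},{"delta_rot":[0,0,0],"offset":[-0.3,-2,0],"gripper":0.25},{"delta_rot":[0,0,0],"offset":[0,0,0],"gripper":0.25},{"delta_rot":[0,0,0],"offset":[0,0,0],"gripper":0.25}]'
python3 - <<'E'
from h import *
p=place(.035,.036,.025,(.4292,.3592),.0072);cv2.imwrite('pics/w4.png',p['pixels'][:,:,::-1])
E
```

```text
time: 12.95
ee_pos: [0.4291, 0.3561, 0.0667]
ee_rot: [3.14, 0.0, -0.001]
wrist_force: [1.0, 0.3, -0.6]
finger_gap: 0.034
cross px [320.6 252.6] xy [0.4296 0.3629]
dy -0.003 pred L,R,bottom [275.4 363.2 376.2]
dy 0 pred L,R,bottom [275.1 363.4 370.1]
dy 0.003 pred L,R,bottom [274.8 363.7 363.8]
seen [275.5 366.  357.9] 0.75
cross-ee tool cm [ 0.04 -0.69] ee [0.4292 0.356  0.0667]
```

View pics/w4.png

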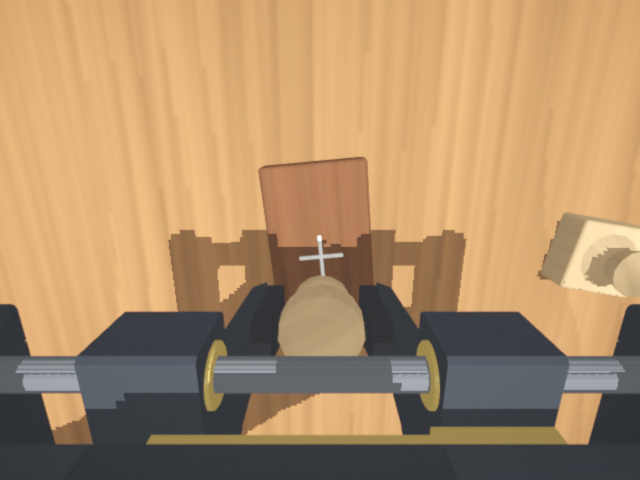

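The cross is at about (321,257), and my centroid is pulled up by the lit arm. The foot's near edge will give a cleaner in-hand offset, so I'll use that.

```bash
cat >> h.py <<'E'
def foot(p,e,off,fd,top):
    "dy of knob in hand from the image row of the foot's near lower edge"
    z0=e[2]-off
    return ray(p,320,top,z0)[1]-fd/2-e[1]
E
python3 - <<'E'
from h import *
p=r.snapshot('wrist'); e=r.sense()['ee_pos']
print('b ext',[np.round(d['extent'],1) for d in r.outline_of(p,'knob_a')])
I=p['pixels']; print(I[262:300:2,321].tolist())
print('foot dy b',[ (t,round(foot(p,e,.0072,.027,t)*1000,1)) for t in (274,276,278)])
# same rig shifted to a's pose
c=dict(p); d=np.array([.6134,-.1678,.0636])-e; c['t']=np.array(p['t'])-np.array(p['R'])@d
print('foot dy a',[ (t,round(foot(c,e+d,.004,.018,t)*1000,1)) for t in (279,280,282)])
print('cross y at rows',[(t,np.round(ray(p,321,t,.014)[:2],4)) for t in (256,257,258)], I[250:264,[305,335]].min(2).tolist())
E
```

```text
b ext []
[[206, 204, 199], [205, 202, 197], [200, 198, 193], [199, 196, 191], [202, 199, 193], [198, 195, 189], [183, 173, 165], [165, 144, 110], [169, 145, 111], [175, 151, 114], [178, 153, 114], [170, 146, 110], [165, 142, 108], [165, 141, 106], [167, 142, 107], [168, 144, 108], [168, 144, 109], [173, 148, 112], [179, 154, 115]]
foot dy b [(274, np.float64(-1.5)), (276, np.float64(-2.5)), (278, np.float64(-3.5))]
foot dy a [(279, np.float64(1.9)), (280, np.float64(1.4)), (282, np.float64(0.4))]
cross y at rows [(256, array([0.43  , 0.3608])), (257, array([0.43  , 0.3602])), (258, array([0.43  , 0.3596]))] [[53, 57], [54, 58], [53, 68], [56, 125], [56, 183], [82, 200], [149, 190], [196, 149], [195, 73], [177, 57], [108, 56], [59, 58], [55, 57], [53, 58]]
```

The foot edge gives a knob offset of -1.8 mm, which agrees with the grasp measurement of -1.7. The cross is at y=0.3605 and the tool's commanded y is 0.3583, so I'll shift -0.4 cm.

```bash
python3 -m inch '[{"delta_rot":[0,0,0],"offset":[0.05,-0.4,1],"gripper":0.25},{"delta_rot":[0,0,0],"offset":[0,0,1.5],"gripper":0.25},{"delta_rot":[0,0,0],"offset":[0,0,1.5],"gripper":0.25},{"delta_rot":[0,0,0],"offset":[0,0,0.45],"gripper":0.25},{"delta_rot":[0,0,0],"offset":[0,0,0.1],"gripper":0.25},{"delta_rot":[0,0,0],"offset":[0,0,0],"gripper":0.25},{"delta_rot":[0,0,0],"offset":[0,0,0],"gripper":0.25},{"delta_rot":[0,0,0],"offset":[0,0,0],"gripper":0.25}]'
python3 -m inch '[{"delta_rot":[0,0,0],"offset":[0,0,0],"gripper":0.45},{"delta_rot":[0,0,0],"offset":[0,0,0],"gripper":0.6},{"delta_rot":[0,0,0],"offset":[0,0,0],"gripper":0.7},{"delta_rot":[0,0,0],"offset":[0,0,-2],"gripper":0.7},{"delta_rot":[0,0,0],"offset":[0,0,-3],"gripper":1},{"delta_rot":[0,0,0],"offset":[0,0,-3],"gripper":1},{"delta_rot":[0,0,0],"offset":[0,0,-3],"gripper":1},{"delta_rot":[0,0,0],"offset":[0,0,0],"gripper":1},{"delta_rot":[0,0,0],"offset":[0,0,0],"gripper":1}]'
python3 - <<'E'
from h import *
p=wknob(.039)
cv2.imwrite('pics/w5.png',p['pixels'][:,:,::-1])
for d in r.outline_of(p,'front_a'):
    c=max(cv2.findContours(d['region'].astype(np.uint8),0,1)[0],key=len)
    q=cv2.minAreaRect(np.array([ray(p,u,v,.014)[:2] for u,v in c[:,0]],np.float32));print(np.round(q[0],4),np.round(np.array(q[1])*1000),d['score'])
E
```

```text
time: 14.15
ee_pos: [0.4294, 0.3622, 0.0211]
ee_rot: [-3.142, -0.0, 0.001]
wrist_force: [-0.4, 0.4, -0.3]
finger_gap: 0.0338
time: 15.28
ee_pos: [0.4289, 0.3621, 0.1314]
ee_rot: [-3.141, 0.0, 0.001]
wrist_force: [0.0, 0.1, -0.2]
finger_gap: 0.0878
knob_a 0.55 [295. 219. 350. 273.] xy [0.4287 0.3606] diam 39.8 rect [0.4303 0.3606] [36.6 36.6] off tool cm [0.   0.12]
knob_a 0.26 [494. 204. 580. 268.] xy [0.5841 0.369 ] diam 67.3 rect [0.5848 0.367 ] [40.8 61.3] off tool cm [15.54 -0.72]
cam [0.43  0.439 0.277] ee [0.42866786 0.36182244 0.13086853]
[0.4298 0.3614] [ 60. 110.] 0.57
```

Knob b measures (0.4303,0.3606) against its front at (0.4298,0.3605), so it's centred. Next is knob c.

```bash
python3 -m inch '[{"delta_rot":[0,0,0],"offset":[0.1,3,0],"gripper":1},{"delta_rot":[0,0,0],"offset":[0.1,4,0],"gripper":1},{"delta_rot":[0,0,0],"offset":[0.2,4.5,0],"gripper":1},{"delta_rot":[0,0,0],"offset":[0.2,4.5,0],"gripper":1},{"delta_rot":[0,0,0],"offset":[0.2,4.5,0],"gripper":1},{"delta_rot":[0,0,0],"offset":[0.2,4.5,0],"gripper":1},{"delta_rot":[0,0,0],"offset":[0.2,4.5,0],"gripper":1},{"delta_rot":[0,0,0],"offset":[0.2,4.5,0],"gripper":1},{"delta_rot":[0,0,0],"offset":[0.2,4.5,0],"gripper":1},{"delta_rot":[0,0,0],"offset":[0.2,4.5,0],"gripper":1}]'
python3 -m inch '[{"delta_rot":[0,0,0],"offset":[0.1,4.5,0],"gripper":1},{"delta_rot":[0,0,0],"offset":[0.1,4.5,0],"gripper":1},{"delta_rot":[0,0,0],"offset":[0.1,4.5,0],"gripper":1},{"delta_rot":[0,0,0],"offset":[0.1,4.5,0],"gripper":1},{"delta_rot":[0,0,0],"offset":[0.1,4.5,0],"gripper":1},{"delta_rot":[0,0,0],"offset":[0,4,0],"gripper":1},{"delta_rot":[0,0,0],"offset":[0,2.4,0],"gripper":1},{"delta_rot":[0,0,0],"offset":[0,0,0],"gripper":1},{"delta_rot":[0,0,0],"offset":[0,0,0],"gripper":1}]'
python3 - <<'E'
from h import *
wknob(.029,'w6.png')
E
```

```text
time: 16.68
ee_pos: [0.4472, -0.0693, 0.1308]
ee_rot: [3.141, 0.001, 0.001]
wrist_force: [0.2, -0.2, 1.2]
finger_gap: 0.088
time: 17.8
ee_pos: [0.4528, -0.3552, 0.1305]
ee_rot: [-3.14, 0.001, 0.002]
wrist_force: [1.0, 0.7, 1.1]
finger_gap: 0.0882
knob_a 0.96 [290. 205. 351. 272.] xy [ 0.4524 -0.3553] diam 50.6 rect [ 0.4521 -0.3548] [47.6 48.3] off tool cm [-0.06  0.03]
knob_a 0.75 [231. 305. 290. 354.] xy [ 0.4025 -0.4343] diam 54.9 rect [ 0.403  -0.4315] [46.9 44.2] off tool cm [-5.05  7.93]
cam [ 0.454 -0.279  0.277] ee [ 0.45300641 -0.35501257  0.13072483]
```

View pics/w6.png

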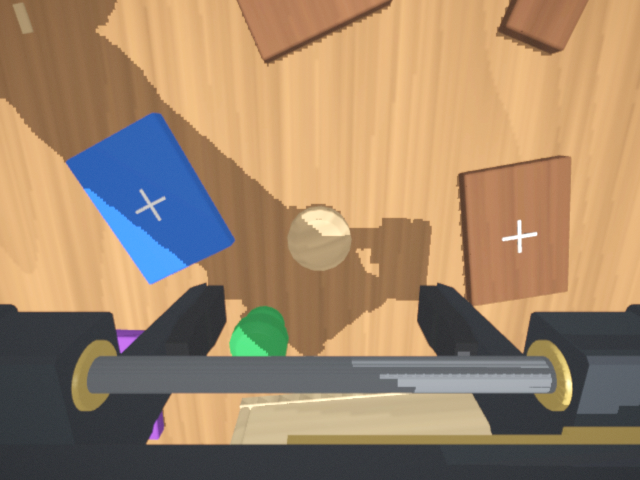

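Knob c is the pale knob at (320,238), and the green look-alike at (260,335) stays clear. A blue front corner at (233,240) is close, so I'll descend with the jaws at 0.75.

```bash
python3 -m inch '[{"delta_rot":[0,0,0],"offset":[0,-0.15,2.5],"gripper":0.75},{"delta_rot":[0,0,0],"offset":[0,0,3],"gripper":0.75},{"delta_rot":[0,0,0],"offset":[0,0,3],"gripper":0.75},{"delta_rot":[0,0,0],"offset":[0,0,2.5],"gripper":0.75},{"delta_rot":[0,0,0],"offset":[0,0,1],"gripper":0.75},{"delta_rot":[0,0,0],"offset":[0,0,0],"gripper":0.65},{"delta_rot":[0,0,0],"offset":[0,0,0],"gripper":0.55},{"delta_rot":[0,0,0],"offset":[0,0,0],"gripper":0.45},{"delta_rot":[0,0,0],"offset":[0,0,0],"gripper":0.35},{"delta_rot":[0,0,0],"offset":[0,0,0],"gripper":0.35}]' 12
python3 -m inch '[{"delta_rot":[0,0,0],"offset":[0,0,0],"gripper":0.35},{"delta_rot":[0,0,0],"offset":[0,0,0],"gripper":0.35}]'
```

```text
time: 19.15
ee_pos: [0.4535, -0.3557, 0.0121]
ee_rot: [3.141, -0.001, 0.001]
wrist_force: [-0.4, 1.1, 7.1]
finger_gap: 0.0449
time: 19.4
ee_pos: [0.4534, -0.3558, 0.0121]
ee_rot: [3.141, -0.001, 0.001]
wrist_force: [-0.7, 1.0, 5.6]
finger_gap: 0.0449
```

```bash
python3 -m inch '[{"delta_rot":[0,0,0],"offset":[0,0,-1],"gripper":0.35},{"delta_rot":[0,0,0],"offset":[0,0,-3],"gripper":0.35},{"delta_rot":[0,0,0],"offset":[1.3,0,-2],"gripper":0.35},{"delta_rot":[0,0,0],"offset":[3,0,0],"gripper":0.35},{"delta_rot":[0,0,0],"offset":[4,0.1,0],"gripper":0.35},{"delta_rot":[0,0,0],"offset":[4,0.1,0],"gripper":0.35},{"delta_rot":[0,0,0],"offset":[3,0,0],"gripper":0.35},{"delta_rot":[0,0,0],"offset":[0,0,0],"gripper":0.35},{"delta_rot":[0,0,0],"offset":[0,0,0],"gripper":0.35},{"delta_rot":[0,0,0],"offset":[0,0,0],"gripper":0.35}]'
cat >> h.py <<'E'
def bar(p,est):
    "cross centre from a long thin-line fit: brightest rows/cols near est"
    u0,v0=np.round(proj(p,np.array([*est,.014]))).astype(int); w=34
    I=p['pixels'][v0-w:v0+w+1,u0-w:u0+w+1].min(2); sat=np.ptp(p['pixels'][v0-w:v0+w+1,u0-w:u0+w+1].astype(int),axis=2)
    m=((I>120)&(sat<35)).astype(np.uint8)
    pts=np.argwhere(m)[:,::-1]; return (u0-w,v0-w),m
E
python3 - <<'E'
from h import *
p=r.snapshot('wrist');e=r.sense()['ee_pos'];cv2.imwrite('pics/w7.png',p['pixels'][:,:,::-1])
a=p['pixels'][200:400,220:420,::-1]; cv2.imwrite('pics/w7c.png',cv2.resize(a,(600,600)))
print(np.round(e,4)); 
for v in (240,250,260): print(v,ray(p,320,v,.014))
for v in (270,274,278): print('foot dy mm',v,1000*foot(p,e,.0121,.035,v))
E
```

```text
time: 20.65
ee_pos: [0.6044, -0.3578, 0.0714]
ee_rot: [3.142, 0.001, -0.0]
wrist_force: [-0.4, 0.5, -0.8]
finger_gap: 0.0445
[ 0.6046 -0.3577  0.0714]
240 [ 0.60452455 -0.34450487  0.014     ]
250 [ 0.60451655 -0.35086199  0.014     ]
260 [ 0.6045084  -0.35733148  0.014     ]
foot dy mm 270 -5.204854012142935
foot dy mm 274 -7.277902910799828
foot dy mm 278 -9.365845489794966
```

View pics/w7c.png

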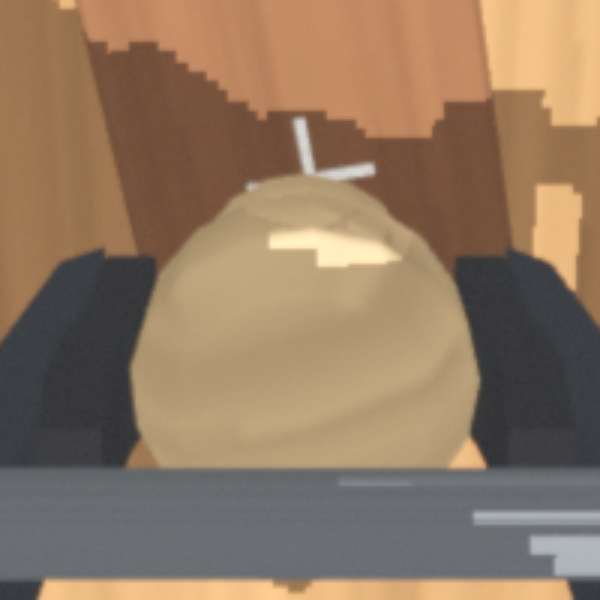

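The foot edge at crop (310,176) gives dy=+0.6 mm, as expected. The cross centre at crop (312,178) is (0.607,-0.3568). I'll nudge x by +0.15 and lower.

```bash
python3 -m inch '[{"delta_rot":[0,0,0],"offset":[0.15,0,1],"gripper":0.35},{"delta_rot":[0,0,0],"offset":[0,0,1.5],"gripper":0.35},{"delta_rot":[0,0,0],"offset":[0,0,1.5],"gripper":0.35},{"delta_rot":[0,0,0],"offset":[0,0,0.4],"gripper":0.35},{"delta_rot":[0,0,0],"offset":[0,0,0],"gripper":0.35},{"delta_rot":[0,0,0],"offset":[0,0,0],"gripper":0.35},{"delta_rot":[0,0,0],"offset":[0,0,0],"gripper":0.35}]'
```

```text
time: 21.58
ee_pos: [0.6074, -0.3572, 0.0271]
ee_rot: [3.141, -0.0, 0.001]
wrist_force: [-0.7, -0.0, -0.6]
finger_gap: 0.0447
```

```bash
python3 -m inch '[{"delta_rot":[0,0,0],"offset":[0,0,0.1],"gripper":0.35},{"delta_rot":[0,0,0],"offset":[0,0,0],"gripper":0.35},{"delta_rot":[0,0,0],"offset":[0,0,0],"gripper":0.55},{"delta_rot":[0,0,0],"offset":[0,0,0],"gripper":0.7},{"delta_rot":[0,0,0],"offset":[0,0,0],"gripper":0.8},{"delta_rot":[0,0,0],"offset":[0,0,0],"gripper":0.8},{"delta_rot":[0,0,0],"offset":[0,0,-2],"gripper":0.8},{"delta_rot":[0,0,0],"offset":[0,0,-3],"gripper":1},{"delta_rot":[0,0,0],"offset":[0,0,-3],"gripper":1},{"delta_rot":[0,0,0],"offset":[0,0,-2.5],"gripper":1}]'
python3 -m inch '[{"delta_rot":[0,0,0],"offset":[0,0,0],"gripper":1},{"delta_rot":[0,0,0],"offset":[0,0,0],"gripper":1}]'
python3 - <<'E'
from h import *
p=wknob(.043)
for d in r.outline_of(p,'front_a'):
    c=max(cv2.findContours(d['region'].astype(np.uint8),0,1)[0],key=len)
    q=cv2.minAreaRect(np.array([ray(p,u,v,.014)[:2] for u,v in c[:,0]],np.float32));print(np.round(q[0],4),np.round(np.array(q[1])*1000),d['score'])
E
```

```text
time: 22.82
ee_pos: [0.6079, -0.3577, 0.1343]
ee_rot: [3.14, -0.002, 0.001]
wrist_force: [-0.7, -0.1, 0.8]
finger_gap: 0.088
time: 23.08
ee_pos: [0.6071, -0.3569, 0.131]
ee_rot: [-3.141, 0.0, 0.001]
wrist_force: [0.4, 0.0, 0.2]
finger_gap: 0.0881
knob_a 0.78 [290. 209. 356. 278.] xy [ 0.6087 -0.3567] diam 49.7 rect [ 0.6085 -0.3564] [46.1 48.9] off tool cm [0.18 0.01]
knob_a 0.66 [ 72. 305. 103. 308.] xy [ 0.4352 -0.4074] diam 21.9 rect [ 0.4351 -0.4053] [21.7  5.7] off tool cm [-17.17   5.07]
cam [ 0.608 -0.28   0.277] ee [ 0.60684716 -0.35667605  0.13038049]
[ 0.5997 -0.2081] [32. 45.] 0.87
[ 0.3782 -0.3515] [68. 33.] 0.83
[ 0.452  -0.2177] [103.  34.] 0.57
[ 0.6065 -0.3563] [ 78. 111.] 0.55
```

Knob c is within about 1.5 mm of its front's centre. Next is knob d.

```bash
python3 -m inch '[{"delta_rot":[0,0,0],"offset":[-1.4,-3,0],"gripper":1},{"delta_rot":[0,0,0],"offset":[-2,-4.4,0],"gripper":1},{"delta_rot":[0,0,0],"offset":[-2.5,-5.4,0],"gripper":1},{"delta_rot":[0,0,0],"offset":[-2.5,-5.4,0],"gripper":1},{"delta_rot":[0,0,0],"offset":[-2.5,-5.4,0],"gripper":1},{"delta_rot":[0,0,0],"offset":[-2.3,-5,0],"gripper":1},{"delta_rot":[0,0,0],"offset":[-2,-4.3,0],"gripper":1},{"delta_rot":[0,0,0],"offset":[-1.2,-2.8,0],"gripper":1},{"delta_rot":[0,0,0],"offset":[0,0,0],"gripper":1},{"delta_rot":[0,0,0],"offset":[0,0,0],"gripper":1}]'
python3 - <<'E'
from h import *
wknob(.034)
E
```

```text
time: 24.48
ee_pos: [0.4434, -0.0012, 0.1312]
ee_rot: [3.141, -0.0, 0.0]
wrist_force: [0.2, -0.0, -0.6]
finger_gap: 0.088
knob_a 0.92 [277. 200. 355. 278.] xy [0.4421 0.0008] diam 60.3 rect [0.4426 0.0009] [59.3 56.1] off tool cm [-0.14 -0.23]
cam [0.444 0.076 0.277] ee [ 0.44350629 -0.00148237  0.13118293]
```

```bash
python3 -m inch '[{"delta_rot":[0,0,0],"offset":[-0.05,-0.1,2.5],"gripper":1},{"delta_rot":[0,0,0],"offset":[0,0,3],"gripper":1},{"delta_rot":[0,0,0],"offset":[0,0,3],"gripper":1},{"delta_rot":[0,0,0],"offset":[0,0,2.2],"gripper":1},{"delta_rot":[0,0,0],"offset":[0,0,0.9],"gripper":1},{"delta_rot":[0,0,0],"offset":[0,0,0],"gripper":0.85},{"delta_rot":[0,0,0],"offset":[0,0,0],"gripper":0.7},{"delta_rot":[0,0,0],"offset":[0,0,0],"gripper":0.6},{"delta_rot":[0,0,0],"offset":[0,0,0],"gripper":0.5},{"delta_rot":[0,0,0],"offset":[0,0,0],"gripper":0.5}]' 15
python3 -m inch '[{"delta_rot":[0,0,0],"offset":[0,0,0],"gripper":0.45},{"delta_rot":[0,0,0],"offset":[0,0,0],"gripper":0.45}]'
```

```text
time: 25.82
ee_pos: [0.4427, 0.0007, 0.0158]
ee_rot: [-3.141, -0.001, 0.001]
wrist_force: [-1.8, 0.2, 6.9]
finger_gap: 0.0557
time: 26.08
ee_pos: [0.4427, 0.0007, 0.0158]
ee_rot: [-3.141, -0.001, 0.001]
wrist_force: [-1.2, -0.3, 7.1]
finger_gap: 0.0555
```

```bash
python3 -m inch '[{"delta_rot":[0,0,0],"offset":[0,0,-1],"gripper":0.45},{"delta_rot":[0,0,0],"offset":[0,0,-3],"gripper":0.45},{"delta_rot":[0,0,0],"offset":[0,1.5,-2],"gripper":0.45},{"delta_rot":[0,0,0],"offset":[-0.1,3,0],"gripper":0.45},{"delta_rot":[0,0,0],"offset":[-0.2,4.5,0],"gripper":0.45},{"delta_rot":[0,0,0],"offset":[-0.2,4.5,0],"gripper":0.45},{"delta_rot":[0,0,0],"offset":[-0.1,3.1,0],"gripper":0.45},{"delta_rot":[0,0,0],"offset":[0,2,0],"gripper":0.45},{"delta_rot":[0,0,0],"offset":[0,0,0],"gripper":0.45},{"delta_rot":[0,0,0],"offset":[0,0,0],"gripper":0.45}]'
python3 - <<'E'
from h import *
p=r.snapshot('wrist');e=r.sense()['ee_pos']
a=p['pixels'][180:380,220:420,::-1]; cv2.imwrite('pics/w8c.png',cv2.resize(a,(600,600)))
print(np.round(e,4)); 
for v in (220,230,240,250): print(v,ray(p,320,v,.014), ray(p,330,v,.014)[0])
for v in (240,250,260): print('foot dy mm',v,1000*foot(p,e,.0158,.043,v))
E
```

```text
time: 27.32
ee_pos: [0.4367, -0.1842, 0.0753]
ee_rot: [-3.141, 0.0, 0.002]
wrist_force: [-0.3, 0.8, -1.2]
finger_gap: 0.0555
[ 0.4368 -0.184   0.0753]
220 [ 0.43681338 -0.15948072  0.014     ] 0.4428415558247492
230 [ 0.43682103 -0.1657409   0.014     ] 0.44290096937190515
240 [ 0.43682882 -0.1721095   0.014     ] 0.4429614120078785
250 [ 0.43683674 -0.17858938  0.014     ] 0.44302291070317146
foot dy mm 240 4.540771297933455
foot dy mm 250 -0.5174141898810214
foot dy mm 260 -5.6647542618711855
```

View pics/w8c.png

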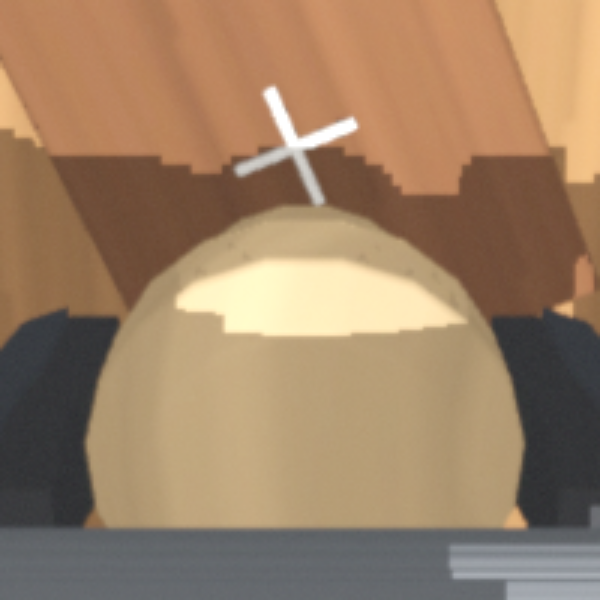

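The cross at crop (296,147) is (0.436,-0.1651), and the in-hand offset is +0.3 mm. Placing.

```bash
python3 -m inch '[{"delta_rot":[0,0,0],"offset":[-0.06,-1,0],"gripper":0.45},{"delta_rot":[0,0,0],"offset":[0,-0.98,0.5],"gripper":0.45},{"delta_rot":[0,0,0],"offset":[0,0,1.5],"gripper":0.45},{"delta_rot":[0,0,0],"offset":[0,0,1.5],"gripper":0.45},{"delta_rot":[0,0,0],"offset":[0,0,0.9],"gripper":0.45},{"delta_rot":[0,0,0],"offset":[0,0,0.1],"gripper":0.45},{"delta_rot":[0,0,0],"offset":[0,0,0],"gripper":0.45},{"delta_rot":[0,0,0],"offset":[0,0,0],"gripper":0.45},{"delta_rot":[0,0,0],"offset":[0,0,0],"gripper":0.45}]'
```

```text
time: 28.5
ee_pos: [0.4363, -0.1657, 0.0303]
ee_rot: [3.141, -0.0, 0.001]
wrist_force: [0.1, 0.2, -0.5]
finger_gap: 0.0555
```

```bash
python3 -m inch '[{"delta_rot":[0,0,0],"offset":[0,0,0.05],"gripper":0.45},{"delta_rot":[0,0,0],"offset":[0,0,0],"gripper":0.65},{"delta_rot":[0,0,0],"offset":[0,0,0],"gripper":0.8},{"delta_rot":[0,0,0],"offset":[0,0,0],"gripper":1},{"delta_rot":[0,0,0],"offset":[0,0,0],"gripper":1},{"delta_rot":[0,0,0],"offset":[0,0,-2],"gripper":1},{"delta_rot":[0,0,0],"offset":[0,0,-3],"gripper":1},{"delta_rot":[0,0,0],"offset":[0,0,-3],"gripper":1},{"delta_rot":[0,0,0],"offset":[0,0,-3],"gripper":1},{"delta_rot":[0,0,0],"offset":[0,0,-2],"gripper":1}]'
python3 -m inch '[{"delta_rot":[0,0,0],"offset":[0,-4,-3],"gripper":1},{"delta_rot":[0,0,0],"offset":[0,-5,-3],"gripper":1},{"delta_rot":[0,0,0],"offset":[0,-5,0],"gripper":1},{"delta_rot":[0,0,0],"offset":[0,-5,0],"gripper":1},{"delta_rot":[0,0,0],"offset":[0,-5,0],"gripper":1},{"delta_rot":[0,0,0],"offset":[0,-5,0],"gripper":1},{"delta_rot":[0,0,0],"offset":[0,-4,0],"gripper":1},{"delta_rot":[0,0,0],"offset":[0,0,0],"gripper":1},{"delta_rot":[0,0,0],"offset":[0,0,0],"gripper":1}]'
python3 - <<'E'
from h import *
p=r.snapshot('top');cv2.imwrite('pics/top9.png',cv2.resize(p['pixels'][130:380,80:580,::-1],(800,400),interpolation=cv2.INTER_CUBIC))
F=dict(a=(.6128,-.1697),b=(.4292,.3592),c=(.6063,-.3584),d=(.4357,-.1659))
for d in r.outline_of(p,'knob_a'):
    c=max(cv2.findContours(d['region'].astype(np.uint8),0,1)[0],key=len)[:,0]
    for k,z in zip('abcd',(.021,.025,.029,.034)):
        q=cv2.minAreaRect(np.array([ray(p,u,v,z+.014)[:2] for u,v in c],np.float32))
        if np.hypot(*(np.array(q[0])-F[k]))<.02: print(k,np.round(q[0],4),'front',F[k],np.round(np.array(q[1])*1000))
E
```

```text
time: 29.75
ee_pos: [0.4364, -0.1656, 0.161]
ee_rot: [3.141, -0.001, 0.001]
wrist_force: [-0.2, 0.2, -0.5]
finger_gap: 0.088
time: 30.88
ee_pos: [0.4356, 0.1635, 0.2196]
ee_rot: [3.141, 0.0, 0.0]
wrist_force: [1.1, -0.3, -0.1]
finger_gap: 0.088
c [ 0.6073 -0.3558] front (0.6063, -0.3584) [44. 53.]
d [ 0.4375 -0.1651] front (0.4357, -0.1659) [54. 56.]
```

View pics/top9.png

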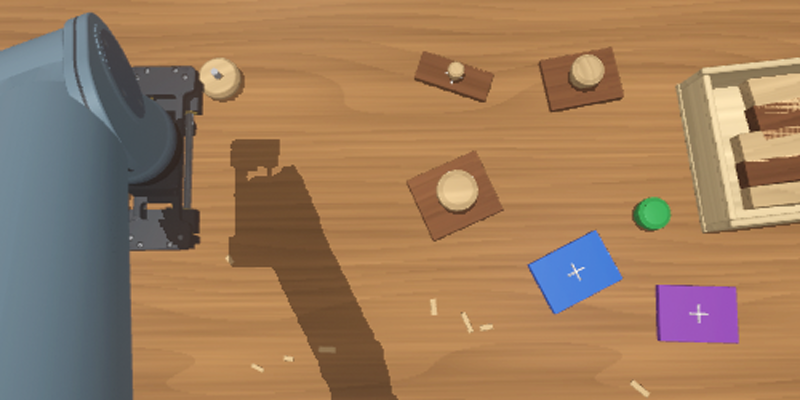

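The final top view shows knobs a at (455,71), c at (587,71) and d at (457,190) upright on their fronts, and the look-alikes haven't moved. The arm hides knob b, but its wrist check after release was good. Handing in.

```bash
python3 -c "
from cell import r
print(r.hand_in(), r.sense()['time'])"
```

```text
the job is handed in; nothing more can be done
the job is handed in; nothing more can be done
```

All four knobs are standing upright on the crosses of their own fronts: a on a, b on b, c on c and d on d, placed smallest to largest. The job took about 31 s of robot time. I never gripped or aimed at the bun foot, the finial or the blue, purple and green look-alikes.

**Last checks:**
- **Knobs a, b and c:** the wrist camera, after each release, put b within 1 mm of its cross and a and c within about 2 mm.
- **Knob d:** checked from the top camera only, which put it about 2 mm from its cross. That is about the camera calibration error.
- **Disagreement on c:** the top camera put it 2.8 mm off its cross. I trusted the wrist reading, because the top outline was stretched (44 by 53 mm for a 46 mm head).
- **Not in the final view:** the arm hid knob b and the finial, so b rests on its wrist check after release. The final outline search also returned no reading for knob a, though it shows upright on its front in the picture.

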